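# Charge the mill pot and wedge up its tilt plate

## Robot

A 7-joint arm with a two-finger parallel gripper is mounted at the origin on a cart in front of the work surface, level with it; the furniture and walls round the work are solid. World frame = base frame: x ahead of the robot, y to its left, z up, the work surface at z = 0. Lengths are in m, angles in rad, forces in N, time in s.
With the tool pointing down it reaches from about 0.4 to 0.85 m from the base axis. Payload 4.4 kg.
Tool frame: the origin (TCP) lies on the centre line of the jaws, within the pads' length; the fingertips stand 22 mm ahead of it and the grasp point (between the pads) lies 3 mm ahead of it (manip.tips_ahead is the distance from the TCP to the fingertips, in m); z points along the fingers, y is the direction in which the jaws open and shut (so a half turn about z gives the same grasp; the last joint's range is limited). The gripper opens to 94 mm and grips with 3 to 60 N. Pads are 16 mm wide; open, the fingers measure 119 mm over their backs; the gripper's body (75 mm by 177 mm) begins 78 mm behind the grasp point.
Start: joints at [1.141, 0.628, 0.038, 1.517, -0.027, 0.996, -0.02], TCP at [0.231, -0.607, 0.227] pointing down, gripper open.
Joint ranges: [-3.06, 3.06], [-0.37, 2.12], [-1.25, 1.32], [0.18, 2.47], [-1.1, 4.24], [0.23, 1.98], [-2.94, 2.94]. Speed limits (rad/s): [2.57, 2.57, 3.14, 3.14, 3.14, 3.14, 3.14].

## Interface

Orientations are given as a 3x3 rotation matrix whose columns are the frame's x, y, z axes.
In Python, from rig import readout, imaging, manip gives the robot as it stands.
- The arm moves only by the tool arm_command, never from a script. Its arguments are lists of equal length, an entry for each row: "translation": the shift along the tool's x, y, z in m, a list of three; "turn": the turn about the tool's z in degrees. In form: {"translation": [[dx, dy, dz], ...], "turn": [turn, ...]}. A call has 1 to 8 rows; each row is the pose to reach, as a shift and turn from the pose commanded when the call began, along the tool's axes at that moment; what a row does not reach only later rows make up. A row lasts 1/8 s, in which the tool goes at most 62.5 mm and 10.7 degrees, less where a joint would pass 70% of its speed; a pose out of reach is approached as far as the arm can. A call with a gripper value outside its range is refused whole. "hand" is the closure, from -1 (fully open) to 1 (shut), so that 0 is half open, set as the call begins (left out, the last holds). The fingers move at their own pace and stop on an object; "newtons" is the grip in N (left out, the last holds). Time passes only in rows, so rows that repeat a pose let the fingers close. It gives the time, the measured TCP pose, the force and the opening at its end, in the units of the state.
- readout.get_state(): the state, without advancing time (a new reading comes with each control period).
- imaging.camera(name): name is "scene" or "top" or "wrist"; returns (picture, depth): 420x560x3 uint8, blue, green, red; 420x560 float32, m along the optical axis (not along the pixel's ray), 0 where there is no reading.
- imaging.camera_model(name): a dict with "fx", "fy", "cx", "cy" (pixels), "k1" (the pictures are not rectified: a ray, as slopes to the right and down, at radius r is drawn at 1 + k1 r^2 times it, then the intrinsics apply), "R" (3x3) and "t" (3): a world point X has camera coordinates R X + t. Camera axes: x right, y down, z forward; pixel columns grow to the right and rows downward; lengths in m; the calibration is good to about 2 mm. A picture is of the moment at which its call begins: read the wrist's pose just before it. camera_model takes no time and is no camera call; for the wrist camera it gives the pose at the moment of the call.
- manip.sign_off(): hands the job in, once; it reports no verdict.
The state is a dict: "clock": time; "q": joint angles; "qd": joint speeds; "joint_efforts": joint torques, N m; "ee_pos": TCP position; "ee_rot": TCP orientation; "contact_force": force on the tool from outside, world axes, zero at the start; "moment": the same for the moment, N m; "grip_width": finger opening in m.
Only numpy, scipy, OpenCV 4.12 (cv2) and the standard library are available. Lean on these libraries where they do the work, as an engineer would, in place of code of your own. Each camera call takes 0.05 s, during which the arm holds its last target.

## Task

Lower the white grinding ball gently into the blue pot on the tilt stand (do not drop it in) and let go of it. Then take the orange levelling wedge by its grip block, lay it flat on the desk and push its thin end in under the free front edge of the plate, until the plate just lifts off its two rest pads: a gap of about 4 mm, reached when the black line across the wedge comes to the plate's front edge. Finish while still holding the wedge there in the gripper, the plate carried by the wedge alone, and leave the other things on the desk alone.

Things in the scene. Friction and masses are not known exactly. Their poses are not given: they have to be found in the camera images.
- stand: Fixed grey frame of the tilt stand, 176 long (x) x 150 wide (y). Origin on the desk under its middle, z up. Front at -x (faces roughly world +y), hinge at +x. Two side rails 15 high, 110 apart inside; between them the front is open down to the desk, so a wedge on the desk can enter along +x near the centre line. Black rubber rest pads at x=-74, y=+-65, tops at 18.
- tilt_plate (a joint): Angle (rad) of the aluminium plate, 155 x 148 x 8, about the hinge across the back of the stand (axis along the stand's y at x = +80, z = 22). 0: plate level and resting on the pads; grows as the front edge rises, 160 mm from the axis (0.025 rad is a 4 mm gap). Swings freely, falls back by its weight; plate and pot weigh 0.6 kg.
- plate_front (a point): Middle of the lower front edge of the plate, at x = -80, y = 0, z = 18 (mm) in the stand's frame while the plate rests. The wedge goes in under this edge.
- pot (a point): Round blue open pot bolted on the plate. This point is the centre of its underside (26 above the desk when the plate rests), z up. Diameter about 120 at the rim, height 60, wall 4; inside 109 wide, floor 5 thick, so fingers fit beside the ball if they open only a little to release. The ball rests in it with its centre 25 above this point. Pot centre is 82 behind the plate's front edge.
- ball: White ceramic grinding ball, diameter 40, about 0.2 kg, rolls freely. Origin at its centre. It starts on the ball rest with its centre about 32 above the desk.
- ball_rest: Black rubber ring, fixed to the desk, outside diameter 36 (narrower than the ball), 16 high. Origin under its centre.
- wedge: Orange wedge 160 long (x), 40 wide (y), 0.15 kg; origin mid-underside, z up. Tip at x=+80, 4 thick; top climbs 0.22 per mm to 30 at x=-38. Grip block at the tail: x -78 to -42, 24 wide (y), z 30 to 58; pinch it across y at x=-60. Black line across the slope at x=-4. The resting plate edge meets the slope at x=+16; at the line the gap is about 4. Stays put by friction; needs a few N of push.
- note_pad: Bystander: turquoise note pad, 78x77x20. Origin under its centre.
- mug: Bystander: orange mug, 81x113x101. Origin under its centre.
- tape_roll: Bystander: flat roll of tape, diameter 105, 20 high. Origin under its centre.
- marker: Bystander: marker pen with black cap, 14x138x13, lying. Origin under its centre.
Mind the look-alikes: they are no part of the job. What is meant by the ball is not green, and is the smaller of those in its own colour.

How it is judged:
By the outcome, as a careful person would: the job done as asked, in the order asked, and still so for the second after the job is handed in, while the arm keeps its last pose, push and grip.
It also fails if it takes over 54 s, if anything falls off the work surface, if the arm or the gripper's body presses on something with over 40 N, if the wrist force passes 120 N, or if a joint passes its speed limit or range.

## Working session

There is one attempt and no reset: what is moved stays moved. The work goes in short steps, Python scripts to look and compute and a tool call to move; the robot and the scene stay as the last step left them, time stands still between calls to the robot, and variables do not carry over. Pictures are saved under pics/ and viewed, and the job is handed in when it is done.

Besides the shell and the picture viewer there is one more tool, called as name([rows], argument=value, ...), one row to a line, values as JSON. arm_command: Moves the arm, as the interface text tells. Its arguments: {"type":"object","properties":{"translation":{"type":"array","items":{"type":"array","items":{"type":"number"}}},"turn":{"type":"array","items":{"type":"number"}},"hand":{"type":"number"},"newtons":{"type":"number"}},"required":["translation","turn"]}

```bash
ls; mkdir -p pics; python3 - <<'E'
from rig import readout, imaging, manip
import cv2,numpy as np
s=readout.get_state();print({k:np.round(v,3).tolist() for k,v in s.items()})
for n in ["scene","top","wrist"]:
    m=imaging.camera_model(n);print(n,{k:np.round(v,4).tolist() for k,v in m.items()})
    p,d=imaging.camera(n);cv2.imwrite(f"pics/{n}0.png",p);np.save(f"pics/{n}0.npy",d)
print(manip.tips_ahead)
E
```

```text
pics
{'clock': 0.0, 'q': [1.141, 0.629, 0.038, 1.518, -0.027, 0.996, -0.02], 'qd': [-0.001, 0.0, 0.002, -0.0, 0.001, -0.0, 0.002], 'joint_efforts': [0.001, -54.972, 1.144, -18.663, -0.052, 0.024, 0.0], 'ee_pos': [0.231, -0.607, 0.227], 'ee_rot': [[0.935, 0.356, -0.001], [0.356, -0.935, 0.002], [0.0, -0.002, -1.0]], 'contact_force': [-1.407, 0.383, -0.266], 'moment': [0.033, 0.025, -0.01], 'grip_width': 0.094}
scene {'fx': 466.4033, 'fy': 466.4033, 'cx': 276.0856, 'cy': 208.888, 'k1': -0.0468, 'R': [[-0.6708, -0.7414, 0.0207], [-0.4436, 0.3787, -0.8123], [0.5944, -0.5541, -0.5829]], 't': [0.3703, 0.2936, 0.8517]}
top {'fx': 414.455, 'fy': 414.455, 'cx': 278.0837, 'cy': 201.4607, 'k1': -0.0269, 'R': [[0.0192, -0.9998, 0.0074], [-0.9903, -0.02, -0.1375], [0.1377, -0.0047, -0.9905]], 't': [-0.0139, 0.5496, 1.0655]}
wrist {'fx': 310.5362, 'fy': 310.5362, 'cx': 283.0926, 'cy': 208.2118, 'k1': -0.0233, 'R': [[0.3558, -0.9345, -0.0017], [-0.9075, -0.346, 0.2381], [-0.2231, -0.0832, -0.9713]], 't': [-0.6486, -0.0252, 0.3898]}
0.022
```

View pics/scene0.png

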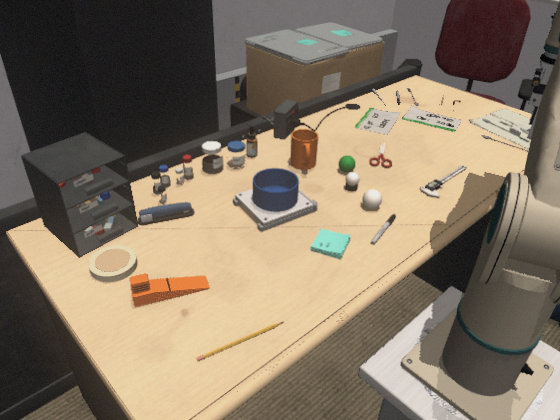

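View pics/top0.png

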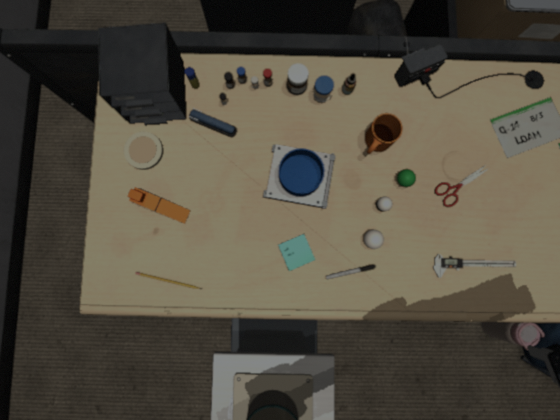

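View pics/wrist0.png

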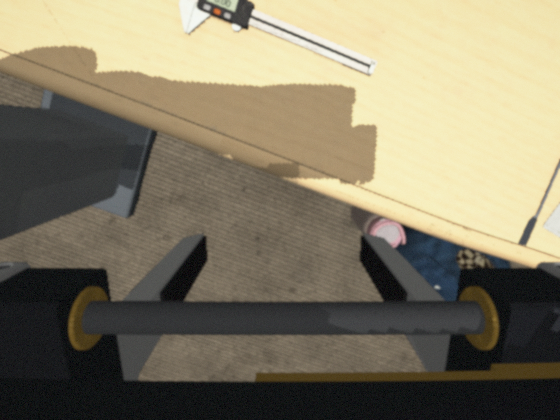

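Top view: the smaller white ball is on its black rest at about (385,203), with the larger decoy at (373,239). The stand is at (300,175) and the wedge at (160,205), tip toward the stand. Next I zoom in and measure.

```bash
cat > h.py <<'E'
from rig import readout, imaging, manip
import cv2,numpy as np
def und(m,uv):
    K=np.array([[m['fx'],0,m['cx']],[0,m['fy'],m['cy']],[0,0,1.]])
    return cv2.undistortPoints(np.float64(uv).reshape(-1,1,2),K,np.array([m['k1'],0,0,0,0.])).reshape(-1,2)
def ray(m,uv):
    n=und(m,uv);R=np.array(m['R']);t=np.array(m['t'])
    d=np.c_[n,np.ones(len(n))]@R;d/=np.linalg.norm(d,axis=1)[:,None]
    return -R.T@t,d
def plane(m,uv,z):
    c,d=ray(m,uv);return c+d*((z-c[2])/d[:,2])[:,None]
def tri(obs):
    A=np.zeros((3,3));b=np.zeros(3)
    L=[]
    for m,uv in obs:
        c,d=ray(m,[uv]);P=np.eye(3)-np.outer(d[0],d[0]);A+=P;b+=P@c;L.append((P,c))
    X=np.linalg.solve(A,b);return X,[round(1e3*np.linalg.norm(P@(X-c)),1) for P,c in L]
def proj(m,X):
    K=np.array([[m['fx'],0,m['cx']],[0,m['fy'],m['cy']],[0,0,1.]])
    return cv2.projectPoints(np.float64(X).reshape(-1,3),cv2.Rodrigues(np.array(m['R']))[0],np.array(m['t']),K,np.array([m['k1'],0,0,0,0.]))[0].reshape(-1,2)
E
python3 - <<'E'
from h import *
def crop(n,x0,y0,w,h,k,o):
    p=cv2.imread(f"pics/{n}0.png")[y0:y0+h,x0:x0+w];cv2.imwrite(f"pics/{o}.png",cv2.resize(p,None,fx=k,fy=k,interpolation=cv2.INTER_CUBIC))
crop("top",120,130,230,140,3,"c_top");crop("top",340,160,100,100,6,"c_topb")
crop("scene",120,160,210,150,3.5,"c_sc");crop("scene",320,140,80,80,7,"c_scb")
for n in["top","scene"]:
    p=cv2.imread(f"pics/{n}0.png").astype(int)
    sat=p.max(2)-p.min(2)
    m=((sat<45)&(p.min(2)>120)).astype(np.uint8)
    num,l,st,c=cv2.connectedComponentsWithStats(m)
    for i in range(1,num):
        if st[i,4]>40: print(n,st[i],c[i].round(1))
E
```

```text
top [288  64  20  18 282] [297.7  72.5]
top [267 145  62  61 815] [293.8 180.3]
top [464 171  16  12  57] [472.  177.2]
top [382 199   9   9  66] [386.  203.1]
top [370 234  12  12 114] [375.3 239.3]
top [435 257   5  19  66] [437.4 265.9]
top [ 212  355   91   65 1942] [237.7 374.9]
top [314 411  19   9 105] [325.1 416.3]
scene [ 245   22  152   40 2728] [315.5  39.8]
scene [216  67  30  14 193] [230.8  73.4]
scene [ 513   91   47  143 2645] [543.3 188.6]
scene [403 105  59  25 554] [431.  117.8]
scene [358 109  43  26 650] [379.2 121.1]
scene [ 469  108   63   41 1229] [506.2 125.5]
scene [202 141  19  10 155] [211.  145.3]
scene [379 143   6  11  49] [381.6 148.5]
scene [439 166  27  17 124] [452.1 173.8]
scene [346 172  13  11 116] [352.4 177. ]
scene [504 172  15  50 373] [511.7 196.3]
scene [420 187  20  10  88] [429.7 191.4]
scene [235 189  82  34 829] [273.3 205.8]
scene [363 189  19  16 217] [372.6 196.6]
scene [104 222   8   7  44] [107.7 225. ]
scene [371 222  18  21 107] [380.1 231.8]
scene [507 270  42  12  63] [528.2 275.7]
scene [ 360  303  200  117 9305] [463.3 382. ]
```

View pics/c_top.png

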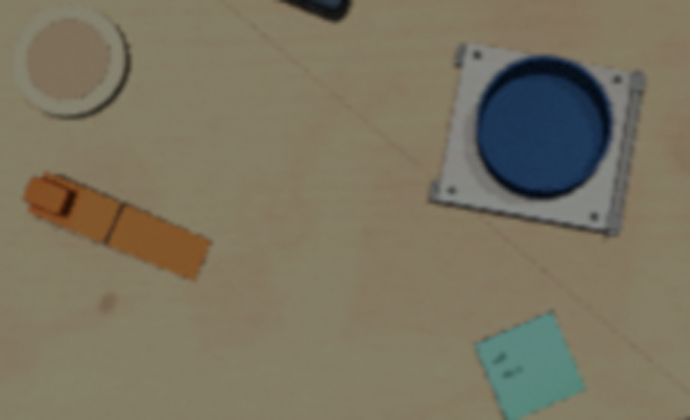

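View pics/c_topb.png

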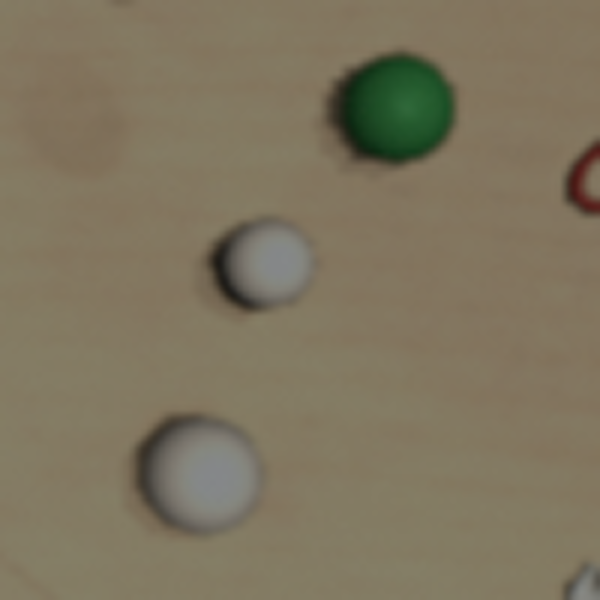

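View pics/c_sc.png

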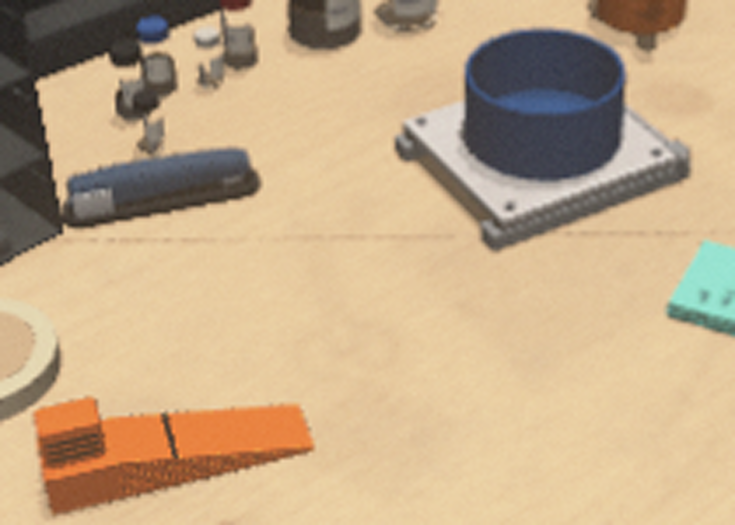

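View pics/c_scb.png

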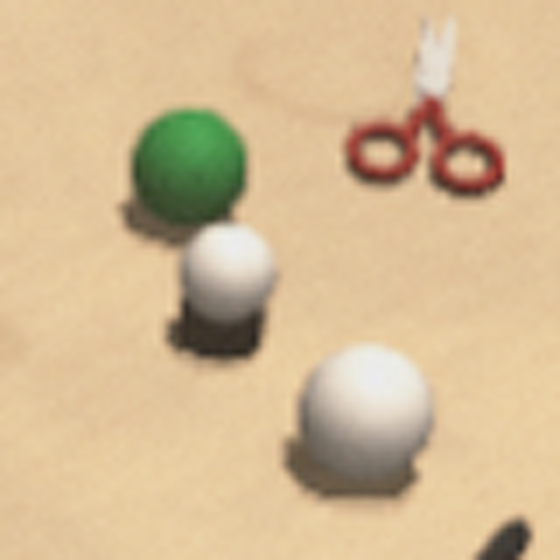

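```bash
python3 - <<'E'
from h import *
T=imaging.camera_model("top");S=imaging.camera_model("scene")
ct=lambda x,y:(120+(x+.5)/3-.5,130+(y+.5)/3-.5)
cs=lambda x,y:(120+(x+.5)/3.5-.5,160+(y+.5)/3.5-.5)
print("ball",tri([(T,(384.4,203.3)),(S,(352.1,178.3))]))
print("pot rim",tri([(T,ct(543.5,127)),(S,cs(545,74))]))
print("plane pot .086",plane(T,[ct(543.5,127)],.086),plane(S,[cs(545,74)],.086))
print("plate front corners top .026",plane(T,[ct(467,45),ct(441,198)],.026), "scene", plane(S,[cs(402,128),cs(490,220)],.026))
print("wedge tip R/L",tri([(T,ct(195,279)),(S,cs(313,445))]),tri([(T,ct(211,239)),(S,cs(300,406))]))
print("line ends",tri([(T,ct(107,243)),(S,cs(176,457))]),tri([(T,ct(124,205)),(S,cs(164,415))]))
s=readout.get_state();print(s['clock'])
E
```

```text
ball (array([ 0.55115411, -0.28866411,  0.03269924]), [np.float64(0.2), np.float64(0.2)])
pot rim (array([ 0.62200505, -0.05955646,  0.08334671]), [np.float64(0.8), np.float64(0.8)])
plane pot .086 [[ 0.62083222 -0.05994195  0.086     ]] [[ 0.61960858 -0.05624709  0.086     ]]
plate front corners top .026 [[0.70871706 0.00739278 0.026     ]
 [0.56663129 0.02790989 0.026     ]] scene [[0.70283697 0.01420385 0.026     ]
 [0.57109479 0.03835571 0.026     ]]
wedge tip R/L (array([0.49103362, 0.25022658, 0.00331157]), [np.float64(0.1), np.float64(0.1)]) (array([0.52698043, 0.23654361, 0.00205221]), [np.float64(1.7), np.float64(1.7)])
line ends (array([0.52044588, 0.32718214, 0.02131851]), [np.float64(0.1), np.float64(0.1)]) (array([0.55527607, 0.31387871, 0.02174235]), [np.float64(0.2), np.float64(0.2)])
0.15
```

arm_command([
  [0.03,-0.013,0],
  [0.085,-0.038,0],
  [0.14,-0.062,0.01],
  [0.195,-0.087,0.02],
  [0.25,-0.111,0.03],
  [0.305,-0.135,0.04],
  [0.36,-0.16,0.05],
  [0.39,-0.173,0.06],
], turn=[6,12,19,26,33,40,46,51], hand=-0.36, newtons=15)

```text
clock: 1.15
ee_pos: [0.537, -0.3029, 0.1667]
ee_rot: [[0.866, -0.501, 0.001], [-0.501, -0.866, 0.002], [-0.0, -0.002, -1.0]]
contact_force: [-0.9, -0.7, -0.6]
grip_width: 0.0637
```

arm_command([
  [0,0,0],
  [0,0,0],
], turn=[0,0])

```text
clock: 1.4
ee_pos: [0.533, -0.3084, 0.1675]
ee_rot: [[0.864, -0.503, -0.001], [-0.503, -0.864, -0.001], [-0.0, 0.001, -1.0]]
contact_force: [-0.5, 1.2, 0.2]
grip_width: 0.0641
```

```bash
cat >look.py <<'E'
import sys
from h import *
n,o=sys.argv[1:3]
s=readout.get_state();m=imaging.camera_model(n);p,d=imaging.camera(n)
cv2.imwrite(f"pics/{o}.png",p);import pickle;pickle.dump((s,m,p,d),open(f"pics/{o}.pkl","wb"))
print({k:np.round(s[k],4).tolist() for k in("clock","q","ee_pos","ee_rot","contact_force","grip_width")})
E
python3 look.py wrist w1
```

```text
{'clock': 1.4, 'q': [0.306, 0.663, 0.282, 1.6835, -0.2326, 0.8285, -1.4082], 'ee_pos': [0.533, -0.3084, 0.1675], 'ee_rot': [[0.8644, -0.5027, -0.0011], [-0.5027, -0.8644, -0.0011], [-0.0004, 0.0015, -1.0]], 'contact_force': [-0.5159, 1.1808, 0.1853], 'grip_width': 0.0641}
```

View pics/w1.png

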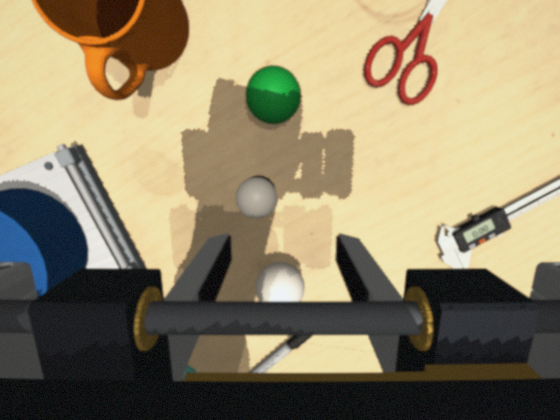

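```bash
python3 - <<'E'
from h import *;import pickle
s,m,p,d=pickle.load(open("pics/w1.pkl","rb"))
c=cv2.cvtColor(p,cv2.COLOR_BGR2HSV)
k=((c[...,1]<60)&(c[...,2]>80)).astype(np.uint8);k[:160]=0;k[235:]=0;k[:,:220]=0;k[:,300:]=0
n,l,st,ce=cv2.connectedComponentsWithStats(k);i=1+st[1:,4].argmax();print(st[i],ce[i])
x,y,w,h=st[i][:4];uv=(x+w/2-.5,y+h/2-.5)
T=imaging.camera_model("top")
X=plane(m,[uv],.0327)[0];print(uv,X,tri([(m,uv),(T,(384.4,203.3))]),d[197,257])
dR=np.array(s['ee_rot']).T@(X-s['ee_pos']);print(dR)
E
```

```text
[ 236  177   41   42 1340] [255.96268657 197.31343284]
(np.float64(256.0), np.float64(197.5)) [ 0.55213592 -0.28978825  0.0327    ] (array([ 0.55173766, -0.28927354,  0.02983698]), [np.float64(0.0), np.float64(0.0)]) 0.28025705
[ 0.00718644 -0.02590722  0.13479444]
```

arm_command([
  [0.004,-0.013,0.01],
  [0.007,-0.0255,0.035],
  [0.007,-0.0255,0.065],
  [0.007,-0.0255,0.095],
  [0.007,-0.0255,0.115],
  [0.007,-0.0255,0.1255],
  [0.007,-0.0255,0.1255],
], turn=[0,0,0,0,0,0,0])

```text
clock: 2.33
ee_pos: [0.5529, -0.2886, 0.0416]
ee_rot: [[0.864, -0.503, -0.0], [-0.503, -0.864, 0.0], [-0.001, -0.0, -1.0]]
contact_force: [-0.5, -0.6, -0.2]
grip_width: 0.0638
```

arm_command([
  [0,0,0],
  [0,0,0],
  [0,0,0],
  [0,0,0],
], turn=[0,0,0,0], hand=0.5, newtons=15)

```text
clock: 2.82
ee_pos: [0.5531, -0.2898, 0.0428]
ee_rot: [[0.864, -0.503, 0.001], [-0.503, -0.864, -0.002], [0.002, 0.001, -1.0]]
contact_force: [-1.7, -2.3, 4.3]
grip_width: 0.0393
```

arm_command([
  [0,0,-0.015],
  [0,0,-0.04],
  [0,0,-0.075],
  [-0.005,-0.008,-0.11],
  [-0.025,-0.036,-0.13],
  [-0.05,-0.074,-0.14],
  [-0.076,-0.112,-0.14],
  [-0.102,-0.15,-0.14],
], turn=[0,0,0,0,0,0,0,0])

```text
clock: 3.82
ee_pos: [0.54, -0.1051, 0.1827]
ee_rot: [[0.865, -0.502, 0.0], [-0.502, -0.865, 0.001], [-0.0, -0.001, -1.0]]
contact_force: [0.4, 0.9, -2.0]
grip_width: 0.0392
```

arm_command([
  [-0.026,-0.038,0],
  [-0.046,-0.068,0],
  [-0.055,-0.082,0],
  [-0.055,-0.082,0],
  [-0.055,-0.082,0],
], turn=[0,0,0,0,0])

```text
clock: 4.45
ee_pos: [0.5341, -0.011, 0.1822]
ee_rot: [[0.864, -0.504, 0.0], [-0.504, -0.864, -0.001], [0.001, 0.001, -1.0]]
contact_force: [-0.4, 0.3, -2.9]
grip_width: 0.0391
```

```bash
python3 look.py wrist w2
```

```text
{'clock': 4.45, 'q': [-0.2485, 0.5417, 0.3214, 1.8968, -0.2421, 0.7402, -1.8897], 'ee_pos': [0.5341, -0.011, 0.1822], 'ee_rot': [[0.8635, -0.5043, 0.0004], [-0.5043, -0.8635, -0.0012], [0.001, 0.0008, -1.0]], 'contact_force': [-0.3778, 0.2848, -2.8571], 'grip_width': 0.0391}
```

View pics/w2.png

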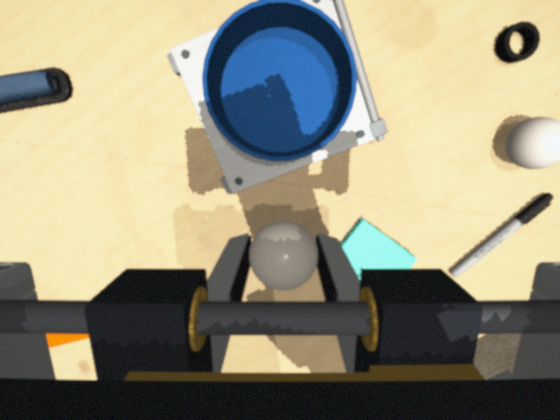

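```bash
python3 - <<'E'
from h import *;import pickle
s,m,p,d=pickle.load(open("pics/w2.pkl","rb"))
c=cv2.cvtColor(p,cv2.COLOR_BGR2HSV)
k=((c[...,0]>100)&(c[...,0]<125)&(c[...,1]>140)).astype(np.uint8)
k[:,:190]=0;k[:,365:]=0
k=cv2.morphologyEx(k,cv2.MORPH_OPEN,np.ones((3,3)))
cn=max(cv2.findContours(k,cv2.RETR_EXTERNAL,cv2.CHAIN_APPROX_NONE)[0],key=cv2.contourArea).reshape(-1,2)
print(cn.min(0),cn.max(0))
cn=cn[cn[:,1]>2]
X=plane(m,cn,.086)[:,:2].astype(np.float32)
e=cv2.fitEllipse(X*1000);print(e, cv2.minEnclosingCircle(X*1000))
# top & scene views rim
for n in("top","scene"):
    M=imaging.camera_model(n);q=cv2.imread(f"pics/{n}0.png");c=cv2.cvtColor(q,cv2.COLOR_BGR2HSV)
    k=((c[...,0]>100)&(c[...,0]<130)&(c[...,1]>120)).astype(np.uint8)
    cs=[z for z in cv2.findContours(k,cv2.RETR_EXTERNAL,cv2.CHAIN_APPROX_NONE)[0]]
    cn=max(cs,key=cv2.contourArea).reshape(-1,2);print(n,cn.min(0),cn.max(0))
    if n=="top":
        X=plane(M,cn,.086)[:,:2].astype(np.float32);print(cv2.fitEllipse(X*1000))
# depth of rim pts
print(d[150:165:2,279],d[80,215:203:-2])
q=cv2.resize(p[0:210,150:400],None,fx=3,fy=2.85,interpolation=cv2.INTER_CUBIC);cv2.imwrite("pics/w2c.png",q)
E
```

```text
[203   0] [355 159]
((626.1460571289062, -61.495452880859375), (115.76050567626953, 116.0997314453125), 20.627544403076172) ((625.9290161132812, -61.61646270751953), 58.62772750854492)
top [279 149] [322 195]
((621.779541015625, -59.57027816772461), (110.08405303955078, 119.98983764648438), 77.18576049804688)
scene [267 187] [285 191]
[0.30307335 0.30353874 0.27764246 0.25480095 0.25086325 0.24994032
 0.31226754 0.31078714] [0.26460218 0.2589433  0.2515893  0.2444879  0.23755313 0.23752956]
```

View pics/w2c.png

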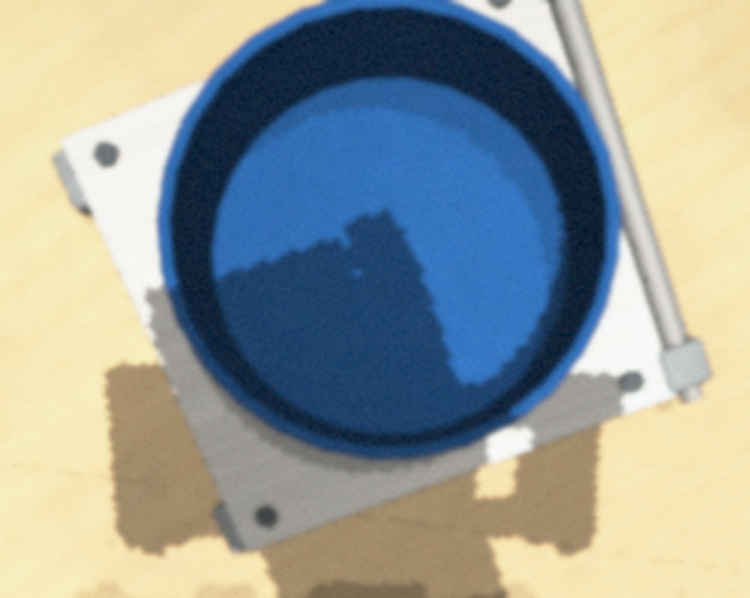

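```bash
python3 - <<'E'
from h import *;import pickle
s,m,p,d=pickle.load(open("pics/w2.pkl","rb"))
f=lambda x,y:(150+(x+.5)/3-.5,(y+.5)/2.85-.5)
X=plane(m,[f(62,141),f(237,551),f(665,402)],.026);print(X)
A,B=X[0,:2],X[1,:2];w=np.linalg.norm(A-B);e=(A-B)/w
n=np.array([e[1],-e[0]]);
P=np.array([.626,-.0615])
if n@(P-A)<0:n=-n
print("width",w,"x dir",n,np.degrees(np.arctan2(n[1],n[0])),"mid",(A+B)/2,"pot from front",n@(P-A),"lateral",e@(P-(A+B)/2))
R=np.array(s['ee_rot']);print(R.T@(np.r_[P,.2]-s['ee_pos']))
b=plane(m,[(284,256)],.17);print("ball in hand",b, R.T@(b[0]-s['ee_pos']))
E
```

```text
[[ 0.71102063  0.00686975  0.026     ]
 [ 0.56866191  0.03324889  0.026     ]
 [ 0.54191313 -0.11682879  0.026     ]]
width 0.14478212552438652 x dir [-0.18219889 -0.9832617 ] -100.49786508259878 mid [0.63984127 0.02005932] pot from front 0.08271601739879286 lateral 0.0012504297431066753
[ 0.10487562 -0.002742   -0.0176779 ]
ball in hand [[ 0.53199793 -0.01055747  0.17      ]] [-0.00201778  0.00065161  0.01221884]
```

arm_command([
  [0.02,-0.001,0],
  [0.055,-0.002,0],
  [0.09,-0.003,0],
  [0.105,-0.003,0.01],
  [0.105,-0.003,0.035],
  [0.105,-0.003,0.06],
  [0.105,-0.003,0.08],
  [0.105,-0.003,0.095],
], turn=[0,0,0,0,0,0,0,0])

```text
clock: 5.5
ee_pos: [0.6247, -0.0595, 0.0853]
ee_rot: [[0.864, -0.503, -0.003], [-0.503, -0.864, 0.0], [-0.002, 0.001, -1.0]]
contact_force: [-0.9, -1.0, -2.5]
grip_width: 0.0391
```

arm_command([
  [0,0,0.008],
  [0,0,0.014],
  [0,0,0.019],
  [0,0,0.022],
  [0,0,0.024],
  [0,0,0.024],
], turn=[0,0,0,0,0,0])

```text
clock: 6.25
ee_pos: [0.6262, -0.0591, 0.063]
ee_rot: [[0.865, -0.502, 0.0], [-0.502, -0.865, 0.0], [0.0, -0.0, -1.0]]
contact_force: [0.6, 0.5, -1.4]
grip_width: 0.0394
```

arm_command([
  [0,0,0.001],
  [0,0,0.001],
  [0,0,0.001],
], turn=[0,0,0])

```text
clock: 6.62
ee_pos: [0.6265, -0.0592, 0.0622]
ee_rot: [[0.865, -0.502, 0.001], [-0.502, -0.865, -0.0], [0.001, -0.0, -1.0]]
contact_force: [0.5, -0.7, -0.9]
grip_width: 0.0391
```

arm_command([
  [0,0,0.001],
  [0,0,0.001],
  [0,0,0.001],
], turn=[0,0,0])

```text
clock: 7.0
ee_pos: [0.6268, -0.0594, 0.062]
ee_rot: [[0.865, -0.502, 0.001], [-0.502, -0.865, -0.0], [0.001, -0.001, -1.0]]
contact_force: [-1.5, -0.1, 4.4]
grip_width: 0.0392
```

```bash
python3 look.py scene s3; python3 - <<'E'
import cv2;p=cv2.imread("pics/s3.png");cv2.imwrite("pics/s3c.png",cv2.resize(p[130:240,210:340],None,fx=5,fy=5,interpolation=cv2.INTER_CUBIC))
E
```

```text
{'clock': 7.0, 'q': [-0.0996, 0.821, 0.2505, 1.7102, -0.3054, 0.6475, -1.7781], 'ee_pos': [0.6268, -0.0594, 0.062], 'ee_rot': [[0.8646, -0.5025, 0.0014], [-0.5025, -0.8646, -0.0001], [0.0013, -0.0006, -1.0]], 'contact_force': [-1.5233, -0.0605, 4.4493], 'grip_width': 0.0392}
```

View pics/s3c.png

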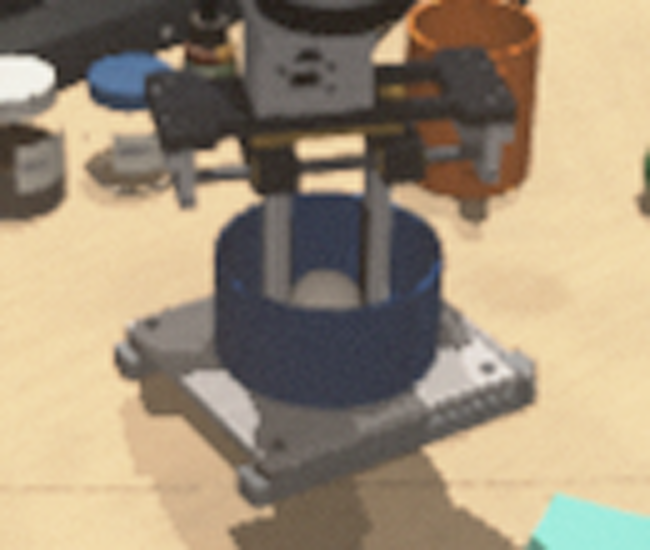

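The ball is on the pot floor: the force is up to 4.4 N and the descent has stalled. I open slightly to release it.

arm_command([
  [0,0,0],
  [0,0,0],
  [0,0,0],
  [0,0,0],
], turn=[0,0,0,0], hand=-0.2)

```text
clock: 7.55
ee_pos: [0.6261, -0.0591, 0.0608]
ee_rot: [[0.865, -0.502, -0.0], [-0.502, -0.865, 0.0], [-0.0, 0.0, -1.0]]
contact_force: [-0.4, 0.1, 0.2]
grip_width: 0.0565
```

arm_command([
  [0,0,-0.01],
  [0,0,-0.035],
  [0,0,-0.07],
  [0,0,-0.11],
  [0,0,-0.14],
  [0,0,-0.16],
], turn=[0,0,0,0,0,0])

```text
clock: 8.3
ee_pos: [0.6268, -0.0594, 0.2236]
ee_rot: [[0.865, -0.503, 0.003], [-0.503, -0.865, -0.0], [0.003, -0.001, -1.0]]
contact_force: [0.4, -0.0, 0.2]
grip_width: 0.0562
```

```bash
python3 look.py wrist w4
```

```text
{'clock': 8.3, 'q': [-0.1485, 0.621, 0.3309, 1.5915, -0.2321, 0.9651, -1.8402], 'ee_pos': [0.6268, -0.0594, 0.2236], 'ee_rot': [[0.8645, -0.5025, 0.0028], [-0.5025, -0.8646, -0.0002], [0.0026, -0.0012, -1.0]], 'contact_force': [0.3517, -0.0192, 0.2136], 'grip_width': 0.0562}
```

View pics/w4.png

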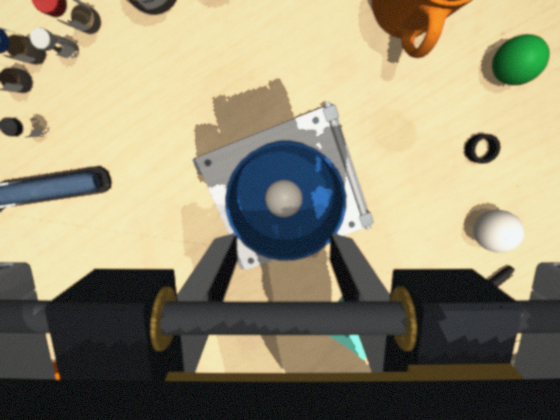

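arm_command([
  [-0.013,-0.011,0],
  [-0.04,-0.033,0],
  [-0.067,-0.056,0],
  [-0.094,-0.08,0],
  [-0.121,-0.103,0],
  [-0.148,-0.126,0.005],
  [-0.175,-0.149,0.01],
  [-0.202,-0.172,0.015],
], turn=[-8,-18,-28,-38,-48,-58,-68,-78], hand=-0.2)

```text
clock: 9.35
ee_pos: [0.5374, 0.1919, 0.206]
ee_rot: [[0.667, 0.745, 0.0], [0.745, -0.667, -0.0], [0.0, 0.0, -1.0]]
contact_force: [-0.1, 0.4, 0.2]
grip_width: 0.0565
```

```bash
python3 - <<'E'
from h import *
s=readout.get_state();R=np.array(s['ee_rot']);print(s['q'],s['ee_pos']);print(R.T@(np.array([.515,.26,.2])-s['ee_pos']),np.degrees(np.arctan2(R[1,0],R[0,0])))
E
```

```text
[-0.35983883  0.53853286 -0.04929101  1.76745727  0.0342527   0.83615522
 -1.15537904] [0.53743692 0.1919256  0.20595041]
[ 0.03574764 -0.06212687  0.00594184] 48.15927515737286
```

arm_command([
  [0.015,-0.025,0.003],
  [0.03,-0.05,0.005],
  [0.036,-0.062,0.006],
  [0.036,-0.062,0.006],
], turn=[-10,-19,-21,-21])

```text
clock: 9.85
ee_pos: [0.5158, 0.2596, 0.1999]
ee_rot: [[0.362, 0.932, -0.0], [0.932, -0.362, -0.0], [-0.0, -0.0, -1.0]]
contact_force: [0.9, 0.3, -0.2]
grip_width: 0.0564
```

```bash
python3 look.py wrist w5
```

```text
{'clock': 9.85, 'q': [-0.4178, 0.5583, -0.1491, 1.7527, 0.1061, 0.8387, -0.9856], 'ee_pos': [0.5158, 0.2596, 0.1999], 'ee_rot': [[0.3616, 0.9323, -0.0003], [0.9323, -0.3616, -0.0002], [-0.0003, -0.0002, -1.0]], 'contact_force': [0.9022, 0.3495, -0.2008], 'grip_width': 0.0564}
```

View pics/w5.png

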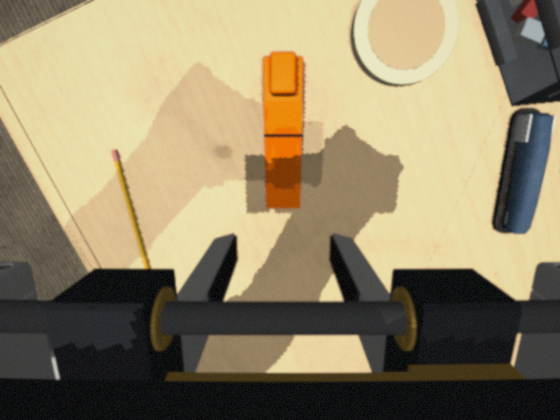

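```bash
python3 - <<'E'
import cv2;p=cv2.imread("pics/w5.png");cv2.imwrite("pics/w5c.png",cv2.resize(p[40:220,230:340],None,fx=3.3,fy=3.3,interpolation=cv2.INTER_CUBIC))
E
```

```text
(no output)
```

View pics/w5c.png

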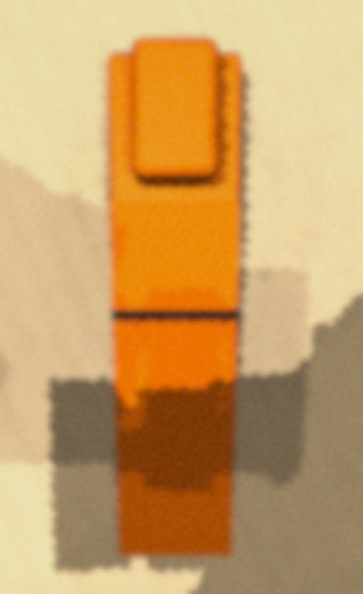

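```bash
python3 - <<'E'
from h import *;import pickle
s,m,p,d=pickle.load(open("pics/w5.pkl","rb"))
f=lambda x,y:(230+(x+.5)/3.3-.5,40+(y+.5)/3.3-.5)
tip=plane(m,[f(121,553),f(231,553)],.004); ln=plane(m,[f(113,316),f(240,316)],.0225)
blk=plane(m,[f(133,38),f(216,38),f(216,178),f(131,178)],.058)
for n,a in(("tip",tip),("line",ln),("blk",blk)):print(n,a.round(4).tolist(),np.linalg.norm(a[0]-a[1]).round(4))
T=imaging.camera_model("top")
ct=lambda x,y:(120+(x+.5)/3-.5,130+(y+.5)/3-.5)
print("line tri",tri([(T,ct(107,243)),(m,f(113,316))]),tri([(T,ct(124,205)),(m,f(240,316))]))
tm,lm,bm=tip.mean(0),ln.mean(0),blk.mean(0)
u=(tm-bm)[:2];print(np.linalg.norm(u),np.linalg.norm((tm-lm)[:2]));u/=np.linalg.norm(u);print(u,np.degrees(np.arctan2(u[1],u[0])))
print("grip from line",lm[:2]-56*u/1e3,"blk",bm)
R=np.array(s['ee_rot']);print(R.T@(np.r_[(bm[:2]+lm[:2]-.056*u)/2,.056]-s['ee_pos']),np.degrees(np.arctan2(R[1,0],R[0,0])))
for v in (f(175,100),f(175,250),f(60,300)):
  x,y=np.round(v).astype(int);dd=d[y,x];c,r=ray(m,[(x,y)]);z=np.array(m['R'])[2]@r[0];print((c+r[0]*dd/z).round(4))
E
```

```text
tip [[0.4909, 0.2515, 0.004], [0.5273, 0.2374, 0.004]] 0.039
line [[0.5201, 0.3281, 0.0225], [0.5577, 0.3135, 0.0225]] 0.0404
blk [[0.5545, 0.3934, 0.058], [0.5753, 0.3853, 0.058], [0.5626, 0.3519, 0.058], [0.5408, 0.3604, 0.058]] 0.0223
line tri (array([0.52025954, 0.32793833, 0.01933838]), [np.float64(0.4), np.float64(0.4)]) (array([0.5566013 , 0.31380398, 0.02019981]), [np.float64(1.3), np.float64(1.3)])
0.13744623699766106 0.08200896429418664
[-0.35803514 -0.93370811] -110.97957623347926
grip from line [0.55895594 0.37310766] blk [0.55830447 0.37275631 0.058     ]
[ 0.12120871 -0.00104226  0.14384493] 68.80279438740294
[0.5597 0.3747 0.0577]
[0.5462 0.3399 0.0264]
[ 0.5038  0.3394 -0.0015]
```

arm_command([
  [0.025,0,0],
  [0.07,-0.001,0.01],
  [0.105,-0.001,0.035],
  [0.121,-0.001,0.07],
  [0.121,-0.001,0.105],
  [0.121,-0.001,0.13],
  [0.121,-0.001,0.143],
  [0.121,-0.001,0.144],
], turn=[0,0,0,0,0,0,0,0])

```text
clock: 10.9
ee_pos: [0.5592, 0.3713, 0.0555]
ee_rot: [[0.363, 0.932, -0.0], [0.932, -0.363, -0.001], [-0.001, 0.0, -1.0]]
contact_force: [0.5, -0.1, -0.2]
grip_width: 0.0565
```

arm_command([
  [0,0,0],
  [0,0,0],
  [0,0,0],
  [0,0,0],
  [0,0,0],
], turn=[0,0,0,0,0], hand=0.9, newtons=35)

```text
clock: 11.52
ee_pos: [0.5592, 0.3727, 0.0566]
ee_rot: [[0.361, 0.933, 0.001], [0.933, -0.361, 0.0], [0.001, 0.0, -1.0]]
contact_force: [-1.3, -1.3, 3.4]
grip_width: 0.0237
```

arm_command([
  [0,0,-0.006],
  [0,0.002,-0.015],
  [-0.015,0.02,-0.018],
  [-0.04,0.05,-0.018],
  [-0.065,0.08,-0.018],
  [-0.09,0.11,-0.018],
  [-0.115,0.14,-0.018],
  [-0.135,0.163,-0.018],
], turn=[0,0,-1,-3,-5,-7,-9,-10.7])

```text
clock: 12.52
ee_pos: [0.6634, 0.1854, 0.0744]
ee_rot: [[0.182, 0.983, 0.001], [0.983, -0.182, -0.001], [-0.001, 0.001, -1.0]]
contact_force: [-0.6, 0.5, -1.4]
grip_width: 0.0237
```

```bash
python3 look.py scene s6;python3 look.py top t6; python3 - <<'E'
import cv2;p=cv2.imread("pics/s6.png");cv2.imwrite("pics/s6c.png",cv2.resize(p[110:290,100:340],None,fx=3.3,fy=3.3,interpolation=cv2.INTER_CUBIC))
E
```

```text
{'clock': 12.525, 'q': [-0.2009, 0.8626, -0.2041, 1.5124, 0.2202, 0.7887, -0.6743], 'ee_pos': [0.6634, 0.1854, 0.0744], 'ee_rot': [[0.1822, 0.9833, 0.0008], [0.9833, -0.1822, -0.0008], [-0.0006, 0.0009, -1.0]], 'contact_force': [-0.5977, 0.4889, -1.3833], 'grip_width': 0.0237}
{'clock': 12.575, 'q': [-0.1964, 0.8631, -0.1998, 1.5108, 0.2222, 0.7891, -0.6724], 'ee_pos': [0.6659, 0.1794, 0.0743], 'ee_rot': [[0.1863, 0.9825, 0.0027], [0.9825, -0.1863, -0.0051], [-0.0045, 0.0036, -1.0]], 'contact_force': [1.8112, -3.7023, -1.1593], 'grip_width': 0.0235}
```

View pics/s6c.png

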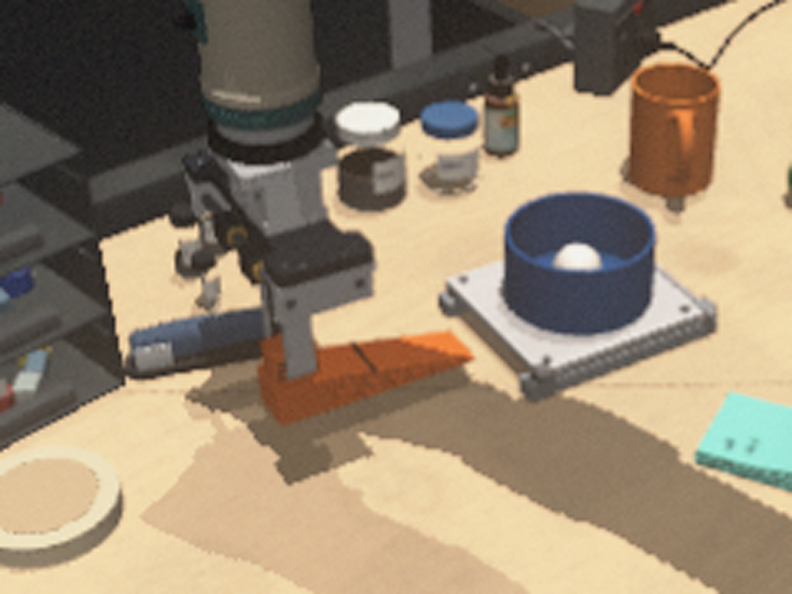

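View pics/t6.png

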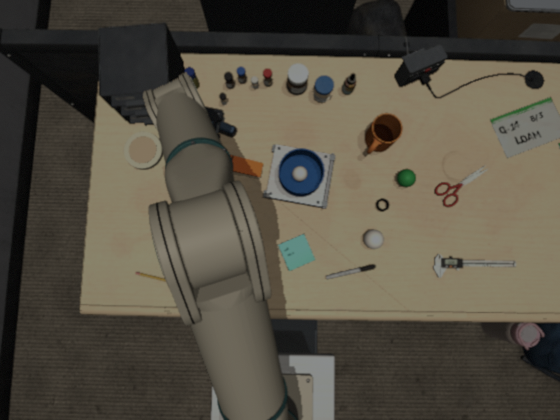

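arm_command([
  [0,0,0.004],
  [0,0,0.009],
  [0,0,0.014],
  [0,0,0.017],
  [0,0,0.018],
  [0,0,0.018],
], turn=[0,0,0,0,0,0])

```text
clock: 13.38
ee_pos: [0.6616, 0.1886, 0.0566]
ee_rot: [[0.181, 0.984, -0.001], [0.984, -0.181, 0.0], [0.0, -0.001, -1.0]]
contact_force: [-2.9, 0.7, 4.4]
grip_width: 0.0236
```

```bash
python3 look.py scene s7; python3 - <<'E'
import cv2;p=cv2.imread("pics/s7.png");cv2.imwrite("pics/s7c.png",cv2.resize(p[165:255,170:310],None,fx=5.5,fy=5.5,interpolation=cv2.INTER_CUBIC))
from h import *
s=readout.get_state();R=np.array(s['ee_rot']);n=np.array([-.182,-.983]);e=np.array([.983,-.182]);F=np.array([.640,.020]);P=np.array(s['ee_pos'])
r=P[:2]-F;print("grip along",r@n,"lat",r@e,"ang",np.degrees(np.arctan2(R[1,0],R[0,0])),s['contact_force'])
E
```

```text
{'clock': 13.375, 'q': [-0.2073, 0.885, -0.2002, 1.5209, 0.2246, 0.7588, -0.6813], 'ee_pos': [0.6616, 0.1886, 0.0566], 'ee_rot': [[0.1809, 0.9835, -0.0008], [0.9835, -0.1809, 0.0005], [0.0003, -0.0008, -1.0]], 'contact_force': [-2.9026, 0.7468, 4.443], 'grip_width': 0.0236}
grip along -0.16968071604565502 lat -0.009476882813648925 ang 79.57423805127189 [-2.79387727  0.12861791  5.13435915]
```

View pics/s7c.png

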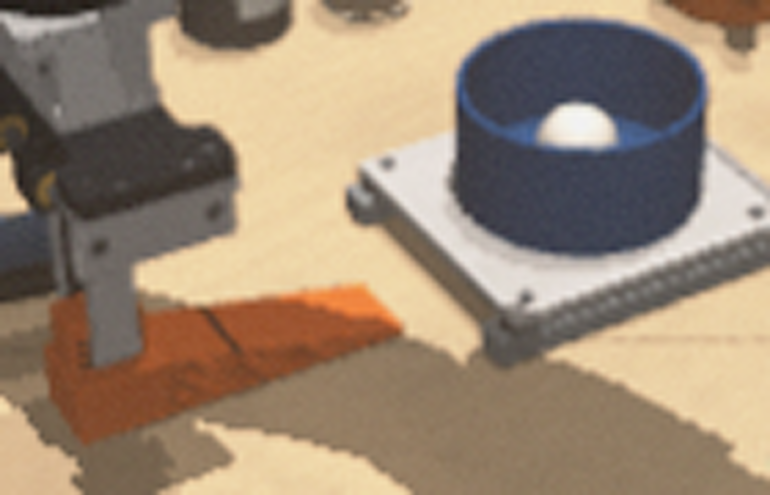

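arm_command([
  [0,0.004,0],
  [-0.003,0.009,0],
  [-0.013,0.009,0],
  [-0.028,0.009,0],
  [-0.043,0.009,0],
  [-0.058,0.009,0],
  [-0.068,0.009,0],
  [-0.073,0.009,0],
], turn=[0,0,0,0,0,0,0,0])

```text
clock: 14.42
ee_pos: [0.6582, 0.1133, 0.0566]
ee_rot: [[0.183, 0.983, 0.001], [0.983, -0.183, 0.001], [0.001, 0.001, -1.0]]
contact_force: [0.8, 4.3, 4.6]
grip_width: 0.0238
```

arm_command([
  [0,0,0],
  [0,0,0],
], turn=[0,0])

```text
clock: 14.68
ee_pos: [0.6581, 0.1127, 0.0566]
ee_rot: [[0.183, 0.983, 0.001], [0.983, -0.183, -0.001], [-0.001, 0.001, -1.0]]
contact_force: [0.1, 1.8, 5.9]
grip_width: 0.0236
```

```bash
cat >chk.py <<'E'
import sys
from h import *
o=sys.argv[1]
s=readout.get_state();p,d=imaging.camera("scene");cv2.imwrite(f"pics/{o}f.png",p);cv2.imwrite(f"pics/{o}.png",cv2.resize(p[165:255,170:310],None,fx=5.5,fy=5.5,interpolation=cv2.INTER_CUBIC))
R=np.array(s['ee_rot']);n=np.array([-.182,-.983]);e=np.array([.983,-.182]);F=np.array([.640,.020]);P=np.array(s['ee_pos'])
r=P[:2]-F;print(s['clock'],"grip along",r@n,"lat",r@e,"z",P[2],"ang",np.degrees(np.arctan2(R[1,0],R[0,0])),s['contact_force'],s['grip_width'])
E
python3 chk.py s8
```

```text
14.675 grip along -0.09438542683085537 lat 0.0009706587969415229 z 0.05655924622404426 ang 79.47040827210286 [0.13144569 1.8270241  5.90135478] 0.0235676558467776
```

View pics/s8.png

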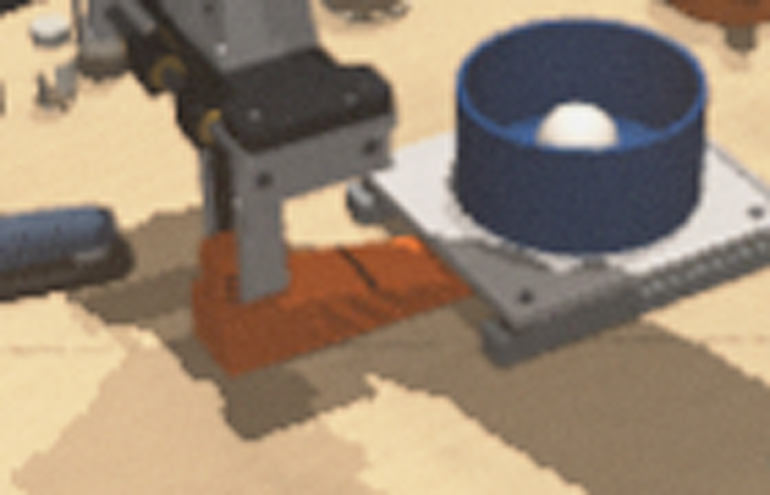

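The tip is under the edge and centred. I keep pushing slowly.

arm_command([
  [-0.003,0,0],
  [-0.007,0,0],
  [-0.011,0,0],
  [-0.015,0,0],
  [-0.018,0,0],
  [-0.018,0,0],
], turn=[0,0,0,0,0,0])

```text
clock: 15.48
ee_pos: [0.6549, 0.0959, 0.0565]
ee_rot: [[0.182, 0.983, 0.001], [0.983, -0.182, 0.001], [0.001, 0.001, -1.0]]
contact_force: [1.4, 3.4, 5.1]
grip_width: 0.0236
```

arm_command([
  [-0.002,0,0],
  [-0.005,0,0],
  [-0.008,0,0],
  [-0.011,0,0],
  [-0.013,0,0],
  [-0.013,0,0],
], turn=[0,0,0,0,0,0])

```text
clock: 16.23
ee_pos: [0.6529, 0.0871, 0.0566]
ee_rot: [[0.18, 0.984, 0.003], [0.984, -0.18, 0.005], [0.006, 0.002, -1.0]]
contact_force: [2.3, 10.5, 3.7]
grip_width: 0.0237
```

```bash
python3 chk.py s9
```

```text
16.225 grip along -0.06829295134361915 lat 0.0005151056015871378 z 0.05657127630181656 ang 79.62479997828876 [ 2.25124754 10.49201886  3.68391392] 0.02370592103112809
```

View pics/s9.png

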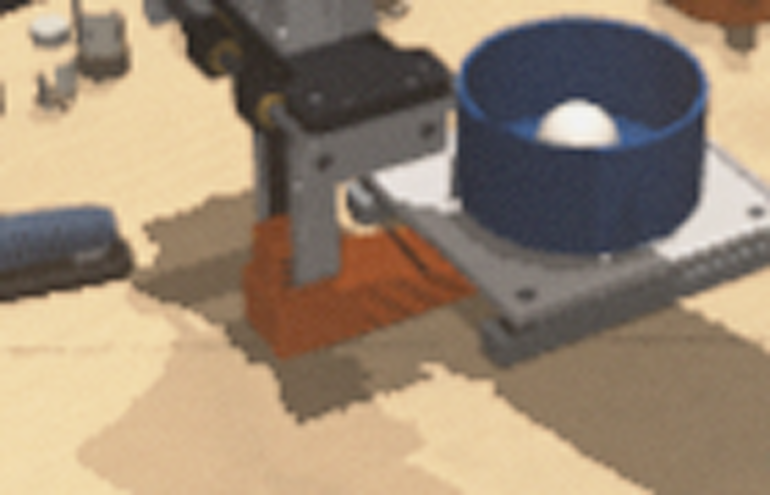

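arm_command([
  [-0.002,0,0],
  [-0.004,0,0],
  [-0.006,0,0],
  [-0.008,0,0],
  [-0.009,0,0],
  [-0.009,0,0],
  [-0.009,0,0],
], turn=[0,0,0,0,0,0,0])

```text
clock: 17.15
ee_pos: [0.6513, 0.0784, 0.0566]
ee_rot: [[0.18, 0.984, 0.003], [0.984, -0.18, 0.005], [0.006, 0.002, -1.0]]
contact_force: [1.3, 9.5, 2.9]
grip_width: 0.0238
```

```bash
python3 chk.py s10
```

```text
17.15 grip along -0.05951696159299326 lat 0.0005170896921413277 z 0.05657199454263994 ang 79.6368105142654 [1.27356264 9.46776579 2.92202459] 0.023789259163241178
```

View pics/s10.png

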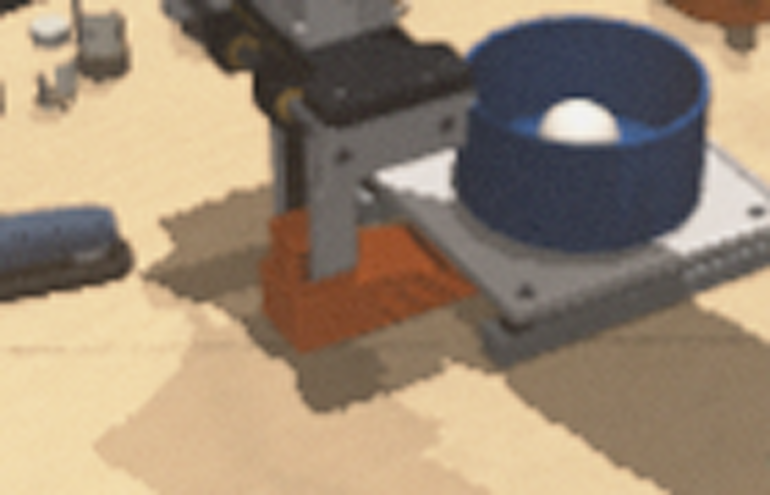

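```bash
python3 - <<'E'
import cv2
for a in("s8","s9","s10"):
  p=cv2.imread(f"pics/{a}f.png")[195:235,215:270];p=cv2.convertScaleAbs(p,alpha=1.6)
  cv2.imwrite(f"pics/z{a}.png",cv2.resize(p,None,fx=9,fy=9,interpolation=cv2.INTER_CUBIC))
import numpy as np
cv2.imwrite("pics/z.png",np.vstack([cv2.imread(f"pics/z{a}.png")[:290] for a in("s9","s10")]))
E
```

```text
(no output)
```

View pics/z.png

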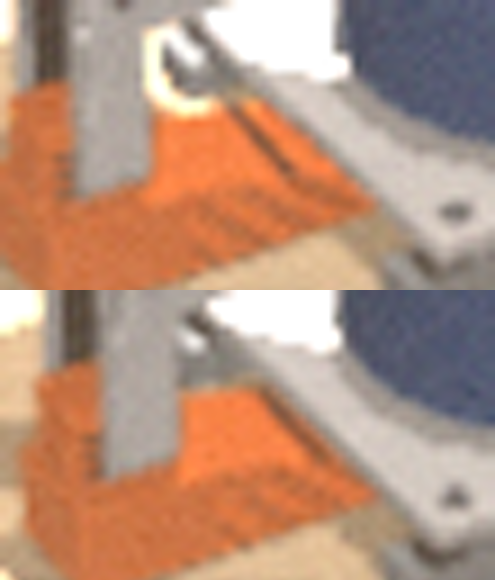

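arm_command([
  [-0.001,0,0],
  [-0.002,0,0],
  [-0.003,0,0],
  [-0.003,0,0],
  [-0.003,0,0],
], turn=[0,0,0,0,0])

```text
clock: 17.82
ee_pos: [0.6508, 0.0755, 0.0566]
ee_rot: [[0.18, 0.984, 0.003], [0.984, -0.18, 0.005], [0.006, 0.002, -1.0]]
contact_force: [2.7, 10.3, 4.2]
grip_width: 0.0235
```

```bash
python3 chk.py s11; cat > lift.py <<'E'
import sys
from h import *
S=imaging.camera_model("scene")
F=np.array([.640,.020]);n=np.array([-.182,-.983]);e=np.array([.983,-.182])
hole=cv2.imread("pics/s7f.png") if 0 else cv2.imread("pics/s7.png")
a=cv2.cvtColor(cv2.imread("pics/s7.png"),6)
for nm in sys.argv[1:]:
    b=cv2.cvtColor(cv2.imread(f"pics/{nm}f.png"),6)
    out=[]
    # pot body patch, ball patch
    # full-frame px windows: (x,y,w,h), stand-frame depth from hinge (m) approx
    for (x,y,w,h,L,z) in((252,180,52,32,.078,.056),(266,180,18,14,.078,.06),(258,213,16,14,.148,.026)):
        t=a[y:y+h,x:x+w];r=cv2.matchTemplate(b[y-6:y+h+6,x-6:x+w+6],t,cv2.TM_CCOEFF_NORMED)
        _,v,_,(i,j)=cv2.minMaxLoc(r)
        sub=lambda l,c,u:(l-u)/(2*(l-2*c+u))
        dx=i+sub(r[j,i-1],r[j,i],r[j,i+1])-6;dy=j+sub(r[j-1,i],r[j,i],r[j+1,i])-6
        X=np.r_[F+n*(.16-L),z];Y=X.copy();th=.025;Y[2]+=L*th;Y[:2]+=n*(z-.022)*th
        pd=(proj(S,Y)-proj(S,X))[0]
        out.append((round(v,3),round(dx,2),round(dy,2),"exp@4mm",pd.round(2).tolist(),"gap mm",round(4*dy/pd[1],2)))
    print(nm,*out,sep="\n ")
E
python3 lift.py s8 s9 s10 s11
python3 - <<'E'
import cv2,numpy as np
v=[]
for a in("s10","s11"):
  p=cv2.imread(f"pics/{a}f.png")[200:232,215:270];p=cv2.convertScaleAbs(p,alpha=1.6)
  v.append(cv2.resize(p,None,fx=9,fy=9,interpolation=cv2.INTER_CUBIC))
cv2.imwrite("pics/z2.png",np.vstack(v))
E
```

```text
17.825 grip along -0.05656278427676254 lat 0.0005308866737938082 z 0.05657014693605825 ang 79.63902811857017 [ 2.72078667 10.30457057  4.21856784] 0.023525447524735402
s8
 (0.976, np.float32(0.01), np.float32(-0.06), 'exp@4mm', [0.29, -0.71], 'gap mm', np.float64(0.36))
 (0.999, np.float32(0.0), np.float32(-0.0), 'exp@4mm', [0.32, -0.72], 'gap mm', np.float64(0.0))
 (0.892, np.float32(0.24), np.float32(0.81), 'exp@4mm', [0.02, -1.18], 'gap mm', np.float64(-2.75))
s9
 (0.946, np.float32(0.01), np.float32(-0.14), 'exp@4mm', [0.29, -0.71], 'gap mm', np.float64(0.79))
 (0.984, np.float32(0.1), np.float32(-0.28), 'exp@4mm', [0.32, -0.72], 'gap mm', np.float64(1.55))
 (0.9, np.float32(0.06), np.float32(0.29), 'exp@4mm', [0.02, -1.18], 'gap mm', np.float64(-0.97))
s10
 (0.925, np.float32(0.23), np.float32(-0.55), 'exp@4mm', [0.29, -0.71], 'gap mm', np.float64(3.07))
 (0.985, np.float32(0.14), np.float32(-0.8), 'exp@4mm', [0.32, -0.72], 'gap mm', np.float64(4.45))
 (0.911, np.float32(0.22), np.float32(-0.32), 'exp@4mm', [0.02, -1.18], 'gap mm', np.float64(1.09))
s11
 (0.92, np.float32(0.37), np.float32(-0.71), 'exp@4mm', [0.29, -0.71], 'gap mm', np.float64(4.0))
 (0.984, np.float32(0.54), np.float32(-0.96), 'exp@4mm', [0.32, -0.72], 'gap mm', np.float64(5.33))
 (0.89, np.float32(0.23), np.float32(-0.37), 'exp@4mm', [0.02, -1.18], 'gap mm', np.float64(1.27))
```

View pics/z2.png

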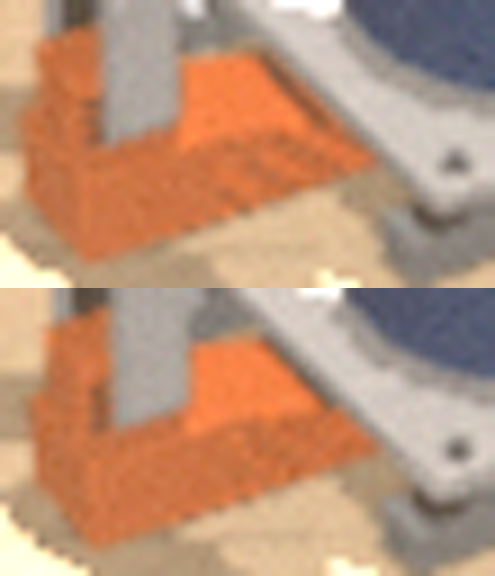

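arm_command([
  [0,0,0],
  [0,0,0],
  [0,0,0],
  [0,0,0],
  [0,0,0],
  [0,0,0],
], turn=[0,0,0,0,0,0])

```text
clock: 18.62
ee_pos: [0.6508, 0.0756, 0.0566]
ee_rot: [[0.18, 0.984, 0.003], [0.984, -0.18, 0.005], [0.006, 0.002, -1.0]]
contact_force: [3.0, 9.8, 3.7]
grip_width: 0.0238
```

```bash
python3 chk.py s12; python3 lift.py s12; python3 look.py top t12; python3 - <<'E'
import cv2,numpy as np
a=cv2.imread("pics/s12f.png")[120:260,170:345];b=cv2.convertScaleAbs(cv2.imread("pics/s12f.png")[200:232,225:275],alpha=1.6)
cv2.imwrite("pics/f1.png",cv2.resize(a,None,fx=4.2,fy=4.2,interpolation=cv2.INTER_CUBIC));cv2.imwrite("pics/f2.png",cv2.resize(b,None,fx=14,fy=14,interpolation=cv2.INTER_CUBIC))
E
```

```text
18.625 grip along -0.0566025233319489 lat 0.0004955869293775564 z 0.05656972868915739 ang 79.64139927682012 [2.98597872 9.77667807 3.67956442] 0.023825263898790822
s12
 (0.89, np.float32(0.9), np.float32(-1.05), 'exp@4mm', [0.29, -0.71], 'gap mm', np.float64(5.88))
 (0.973, np.float32(2.57), np.float32(-1.27), 'exp@4mm', [0.32, -0.72], 'gap mm', np.float64(7.01))
 (0.889, np.float32(0.28), np.float32(-0.42), 'exp@4mm', [0.02, -1.18], 'gap mm', np.float64(1.43))
{'clock': 18.675, 'q': [-0.0302, 0.8467, -0.2158, 1.6281, 0.2473, 0.6898, -0.547], 'ee_pos': [0.6508, 0.0755, 0.0566], 'ee_rot': [[0.1798, 0.9837, 0.0029], [0.9837, -0.1799, 0.0052], [0.0057, 0.0019, -1.0]], 'contact_force': [2.4198, 8.9341, 3.9276], 'grip_width': 0.024}
```

View pics/f1.png

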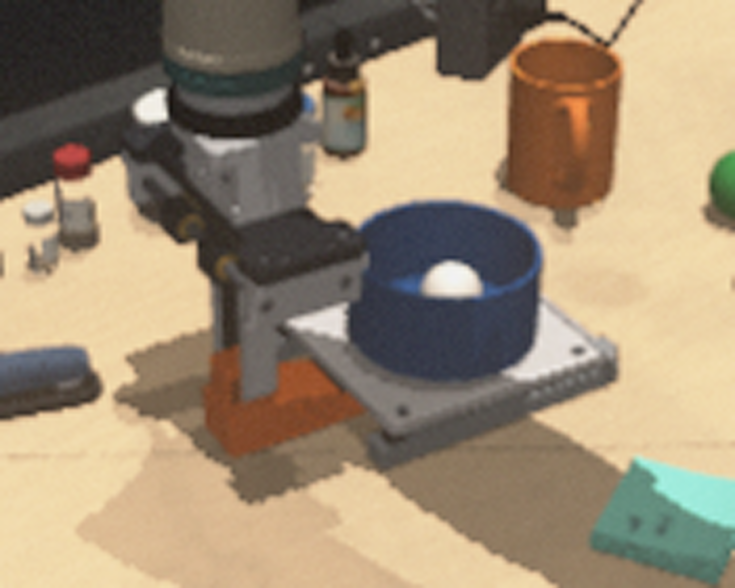

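View pics/f2.png

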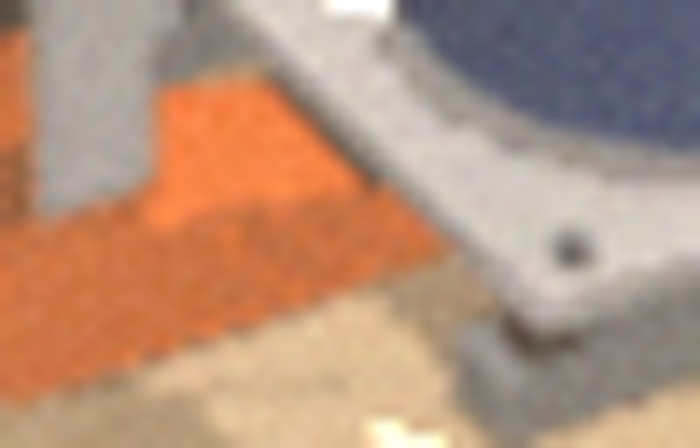

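```bash
python3 - <<'E'
from h import *
S=imaging.camera_model("scene")
F=np.array([.640,.020]);n=np.array([-.182,-.983])
a=cv2.cvtColor(cv2.imread("pics/s7.png"),6).astype(np.float32)
# rim/back wall top edge windows without ball or shadow
for nm in("s8","s9","s10","s11","s12"):
    b=cv2.cvtColor(cv2.imread(f"pics/{nm}f.png"),6).astype(np.float32);o=[]
    for (x,y,w,h) in((262,164,26,10),(284,164,20,26),(288,166,16,14)):
        t=a[y:y+h,x:x+w];r=cv2.matchTemplate(b[y-5:y+h+5,x-5:x+w+5],t,cv2.TM_CCOEFF_NORMED)
        _,v,_,(i,j)=cv2.minMaxLoc(r);sub=lambda l,c,u:(l-u)/(2*(l-2*c+u))
        o.append((round(v,3),round(float(i+sub(r[j,i-1],r[j,i],r[j,i+1])-5),2),round(float(j+sub(r[j-1,i],r[j,i],r[j+1,i])-5),2)))
    print(nm,o)
for L in(.03,.078):
    X=np.r_[F+n*(.16-L),.086];Y=X.copy();th=.025;Y[2]+=L*th;Y[:2]+=n*.064*th;print(L,proj(S,X)[0],(proj(S,Y)-proj(S,X))[0])
E
```

```text
s8 [(1.0, -0.06, 0.0), (0.999, 0.0, 0.0), (0.999, -0.01, 0.04)]
s9 [(0.996, -0.11, -0.19), (0.997, 0.08, -0.1), (0.997, 0.07, -0.05)]
s10 [(0.983, -0.28, -0.45), (0.991, 0.29, -0.27), (0.987, 0.33, -0.24)]
s11 [(0.984, -0.22, -0.57), (0.985, 0.4, -0.35), (0.98, 0.45, -0.33)]
s12 [(0.984, -0.22, -0.56), (0.981, 0.45, -0.37), (0.98, 0.44, -0.33)]
0.03 [290.71908397 174.53655144] [ 0.51959528 -0.40080385]
0.078 [275.19211865 179.34301935] [ 0.54159153 -0.80306753]
```

arm_command([
  [-0.001,0,0],
  [-0.001,0,0],
  [-0.001,0,0],
  [-0.001,0,0],
  [-0.001,0,0],
  [-0.001,0,0],
  [-0.001,0,0],
  [-0.001,0,0],
], turn=[0,0,0,0,0,0,0,0])

```text
clock: 19.73
ee_pos: [0.6506, 0.0745, 0.0566]
ee_rot: [[0.18, 0.984, 0.003], [0.984, -0.18, 0.005], [0.006, 0.002, -1.0]]
contact_force: [2.1, 8.4, 3.8]
grip_width: 0.0238
```

```bash
python3 chk.py s13; python3 - <<'E'
import cv2
b=cv2.convertScaleAbs(cv2.imread("pics/s13f.png")[170:232,225:310],alpha=1.5)
cv2.imwrite("pics/f3.png",cv2.resize(b,None,fx=9,fy=9,interpolation=cv2.INTER_CUBIC))
E
```

```text
19.725 grip along -0.05551835798637874 lat 0.0005205052223751854 z 0.056564428354770255 ang 79.63882105842208 [2.07182926 8.43067235 3.76528671] 0.023763675577778007
```

View pics/f3.png

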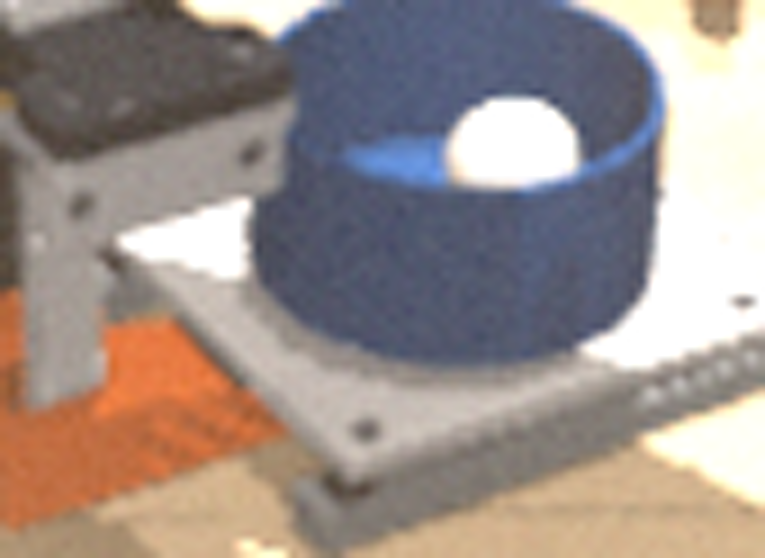

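The plate is off its pads and the line is at its front edge. The ball is rolling gently to the low side of the pot, so I let it settle before handing in.

arm_command([
  [0,0,0],
  [0,0,0],
  [0,0,0],
  [0,0,0],
  [0,0,0],
  [0,0,0],
  [0,0,0],
  [0,0,0],
], turn=[0,0,0,0,0,0,0,0])

```text
clock: 20.78
ee_pos: [0.6506, 0.0745, 0.0566]
ee_rot: [[0.18, 0.984, 0.003], [0.984, -0.18, 0.005], [0.006, 0.002, -1.0]]
contact_force: [2.9, 9.3, 4.5]
grip_width: 0.0242
```

arm_command([
  [0,0,0],
  [0,0,0],
  [0,0,0],
  [0,0,0],
  [0,0,0],
  [0,0,0],
  [0,0,0],
  [0,0,0],
], turn=[0,0,0,0,0,0,0,0])

```text
clock: 21.78
ee_pos: [0.6506, 0.0745, 0.0566]
ee_rot: [[0.18, 0.984, 0.003], [0.984, -0.18, 0.005], [0.006, 0.002, -1.0]]
contact_force: [1.6, 10.1, 3.3]
grip_width: 0.0236
```

```bash
python3 chk.py s14; python3 -c "
import cv2
b=cv2.convertScaleAbs(cv2.imread('pics/s14f.png')[170:232,225:310],alpha=1.5)
cv2.imwrite('pics/f4.png',cv2.resize(b,None,fx=9,fy=9,interpolation=cv2.INTER_CUBIC))"
```

```text
21.775 grip along -0.05550430004282049 lat 0.0004886945937385647 z 0.0565549909444609 ang 79.6387564174323 [ 1.59216082 10.0507089   3.30630265] 0.023567446463840357
```

View pics/f4.png

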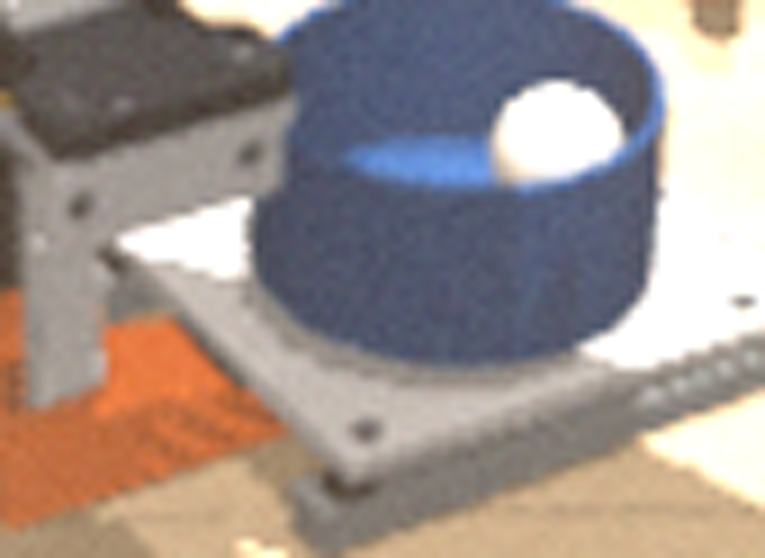

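The ball is resting against the low side of the pot, and the pose and force are steady. I'm handing it in.

```bash
python3 -c "
from rig import manip
print(manip.sign_off())"
```

```text
the job is handed in; nothing more can be done
None
```

I lowered the white ball into the blue pot until it touched the floor and let go with a small opening. I then carried the wedge by its grip block, laid it flat on the desk and pushed it in under the plate. I handed in at about 22 s, still gripping the wedge with roughly 10 N of push.

- **Wedge position:** by arm position the black line is within about 1 mm of the plate's front edge (0.5 mm past it) and about 0.5 mm off centre. The scene camera also shows the line at the edge.
- **Gap:** the plate is visibly clear of the one rest pad I could see. Image motion of the pot rim gave about 3–4 mm before the last 1 mm push; the wedge geometry puts it at about 4.4 mm now.
- **Checks that disagreed:** image matching on the ball, pot wall and plate corner gave gaps from 1.4 to 7 mm. I ignored these because the ball was rolling and the arm's shadow fell across them.
- **Ball:** after release it rolled slowly to the low side of the pot. It looked at rest against the wall in the last picture.
- **Other things on the desk:** I moved nothing else.

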